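# Load a granule canister and close the hold-down bar

## Robot

A 7-joint arm with a two-finger parallel gripper is mounted at the origin on the work surface. World frame = base frame: x ahead of the robot, y to its left, z up, the work surface at z = 0. Lengths are in m, angles in rad, forces in N, time in s.
With the tool pointing down it reaches from about 0.4 to 0.85 m from the base axis. Payload 4.5 kg.
Tool frame: the origin (TCP) lies at the very end of the fingers, on their centre line; the grasp point (between the pads) lies 19 mm behind it; z points along the fingers, y is the direction in which the jaws open and shut (so a half turn about z gives the same grasp; the last joint's range is limited). The gripper opens to 85 mm and grips with 20 to 120 N. Pads are 22 mm wide; open, the fingers measure 114 mm over their backs; the gripper's body (76 mm by 85 mm) begins 54 mm behind the grasp point. The pads swing forward as they close: fully open they stand 13 mm farther back than shut.
Start: joints at [-1.119, 0.689, -0.195, 1.565, 0.157, 0.902, -0.215], TCP at [0.254, 0.571, 0.231] pointing down, gripper open.
Joint ranges: [-3.01, 3.01], [-0.46, 2.08], [-1.47, 1.51], [0.13, 2.56], [-1, 4.14], [0.04, 2.09], [-2.66, 2.66]. Speed limits (rad/s): [2.57, 2.57, 3.14, 3.14, 3.14, 3.14, 3.14].

## Interface

Orientations are given as a unit quaternion [w, x, y, z].
In Python, from plant import bot gives the robot as it stands. The module is installed in compiled form; this text tells all that it offers.
- The arm moves only by the tool jog_arm, never from a script. Its argument "motion" is one flat list of numbers, 7 for each row, row after row: the turn, a rotation vector about the tool's x, y, z in degrees, then the shift along the tool's x, y, z in cm, then the closure in counts, from 0 (fully open) to 255 (shut). In form: [ax, ay, az, tx, ty, tz, claw, ax, ay, az, tx, ty, tz, claw, ...]. A call has 1 to 12 rows; each row shifts and turns the commanded pose from where the row before left it, along the tool's axes as they then stand; what a row does not reach is not made up. A row lasts 1/12 s, in which the tool goes at most 41.7 mm and 7.16 degrees, less where a joint would pass 70% of its speed; a pose out of reach is approached as far as the arm can. A call with a gripper value outside its range is refused whole. The fingers move at their own pace and stop on an object; "squeeze" is the grip in N (left out, the last holds). Time passes only in rows, so rows that do not move let the fingers close. It gives the time, the measured TCP pose, the force and the opening at its end, in the units of the state.
- bot.get_state(): the state, without advancing time (a new reading comes with each control period).
- bot.get_image(name): name is "scene" or "top" or "wrist"; returns a dict with "frame" (384x512x3 uint8, blue, green, red), "range_z" (384x512 float32, m along the optical axis (not along the pixel's ray), 0 where there is no reading), "vfov" (degrees; the focal length in pixels is half the picture's height over the tangent of half this angle, whatever the lens; pixels are square), "cx", "cy" (the principal point, pixels), "R" (3x3) and "t" (3): a world point X has camera coordinates R X + t; the wrist camera has in their place "mount" (4x4, takes a point from camera to tool coordinates, whose origin is the TCP and whose axes are the flange's). Camera axes: x right, y down, z forward; pixel columns grow to the right and rows downward; lengths in m; the calibration is good to about 2 mm. A picture is of the moment at which its call begins: read the wrist's pose just before it.
- bot.finish_job(): hands the job in, once; it reports no verdict.
Trained networks look in the newest picture that a camera, given by its name, has taken for a name from the list of things; names that differ only in an ending like _2 or _b are one class to them, and where a whole thing is asked for, a point or a joint stands for the part that bears it (a point fixed in the world has none). Each returns a list of dicts, best first, with "p" (0 to 1); they miss things now and then, are a little off and sometimes report something else, mostly with a low value. They report only what shows in the picture. A call takes as long as a camera call. They do not tell look-alikes from the thing itself.
- bot.recognise(camera, thing): "bbox" ([centre column, centre row, width, height] in pixels, round what is visible of it).
- bot.regions_of(camera, thing): "mask" (384x512 bool, what is visible of it) and "bbox" ([centre column, centre row, width, height] in pixels, round what is visible of it).
The state is a dict: "clock": time; "joint_pos": joint angles; "joint_velocities": joint speeds; "joint_efforts": joint torques, N m; "tool_pos": TCP position; "tcp_rot": TCP orientation; "ft_force": force on the tool from outside, world axes, zero at the start; "wrist_torque": the same for the moment, N m; "opening": opening from 0.0 (shut) to 1.0 (fully open).
Only numpy, scipy, OpenCV 4.12 (cv2) and the standard library are available. Lean on these libraries where they do the work, as an engineer would, in place of code of your own. Each camera call takes 0.05 s, during which the arm holds its last target. There are 200 camera calls.

## Task

Load the squat canister on its cap into the round port of the dosing station, all the way down and without forcing it. Then push the free end of the steel hold-down bar round over the canister, against the drag of its shoe, until the bar bears firmly on the stop screw, and leave it there; lean on it, never shove it, and do not disturb the other things on the table.

Things in the scene. Friction and masses are not known exactly. Their poses are not given: they have to be found in the camera images.
- station: dosing station: fixed grey box with white top, 320 (x) by 240 (y) by 55 mm high; origin at the centre of its underside on the table, z up. Its port opens in the middle of its top in a white ring (124 mm across, 4 mm high). A steel pivot post 24 mm thick stands on the top at x = +100 mm, y = 0. It does not move in a run, but stands elsewhere in each
- port (a point): centre of the port's mouth, level with the station's top (55 mm above the table). Round bore 54 mm across; a sprung rubber seat ring round it, 6 mm high, carries the canister's cap rim, so that a loaded canister's origin is 22 mm below this point and its top 115 mm above the table. The seat gives up to 5 mm under load (5 N, then 6 N per mm)
- canister: the canister to load: squat white bottle 82 mm high, standing on its cap. From below: spigot 52 mm across, 28 mm long, its foot tapered to 42 mm over the last 6 mm; cap rim 92 mm across from 28 to 36 mm; straight round body 64 mm across from 46 mm up to the flat top at 82 mm (grip it here). 0.25 to 0.37 kg. Origin at the centre of its underside, z up
- hold_bar (a joint): angle of the hold-down bar (rad): 0 when it points from the pivot along the station's -x, straight across the port; grows as the free end swings to the station's +y side. Starts open at 0.95 to 1.2; home on the stop it is at -0.06 to 0.06, as the stop screw is set, which only feel can tell. Stays where it is left (stiff pivot: about 2.5 N at the free end)
- pivot (a point): on the bar's pivot axis at the bar's mid height, 128 mm above the table. The bar is flat steel 28 mm wide, 10 mm thick, and reaches 235 mm from here to its rounded tip; a screw head stands 13 mm above this point
- shoe (a point): centre of the underside of the bar's black pressure shoe, 100 mm from the pivot, 113 mm above the table, 2 mm lower than the top of a loaded canister. Hard plastic, 56 mm across, flat 18 mm, coned edge rising 3.5 mm. Closing the bar, it rides up on the canister below about 0.55 rad and presses it down; pushing the free end then takes 5 to 10 N in all, as friction is
- bar_end (a point): on the bar's centre line at mid height, 221 mm from the pivot (14 mm short of its tip): the free end. To close, push here on the edge that faces the station's +y side (14 mm from this point). Nothing lies below the bar here down to the station's top, 68 mm lower
- bar_edge (a point): on the bar's other edge (station's -y side), mid height, 180 mm from the pivot: the spot that meets the stop screw's end face. Once it does, lean on the free end with 14 to 20 N in all (drag included) for half a second to set the bar firmly; over 25 N between bar and screw overloads the stop
- stop: adjustable stop: steel bracket bolted on the station's top near station x = -80, y = -48 mm; axes as the station's, origin at the centre of its underside. Foot 40 by 44 mm, column 22 by 16 mm, 88 mm high. From the column a stop screw with a round head 16 mm across points to +y, 73 mm above the origin. It is set by hand: its end face stands 25 to 43 mm in +y of the origin, and is not reported (the rules call this head stop_screw_c0)
- tall_bottle_a: bystander: tall white bottle 170 mm high, 68 mm across, to the right of the station
- tall_bottle_b: bystander: tall white bottle 180 mm high, to the left of the station
- jar: bystander: amber glass jar 65 mm high, 56 mm across, nearer the robot than the canister
- scoop: bystander: a steel scoop lying to the right of the canister
- spare_cap: bystander: a loose white cap 48 mm across and 20 mm high, on the station's far right corner
- scanner: bystander: a dark hand scanner lying to the left of the station
Things that resemble listed ones, but are neither listed nor needed, are in the scene too. Several things look just like the canister: the one meant starts farthest from the robot's base.

How it is judged:
On the way, in this order (a step that is already met when the one before it is completed fails the run):
1. the canister stands upright in the port, fully down on its seat (horizontal distance between canister and port below 0.004 m and z of canister in the frame of port below -0.0195 m and angle between canister's own z axis and vertical below 0.06 rad), for 0.3 s.
2. the bar bears firmly on the stop screw, with more than 4 N (contact force between hold_bar and stop above 4 N), for 0.3 s.
At the end, for the whole second after the job is handed in: the released bar lies against the stop screw, within 2 mm of its end face (6 mm from the middle of its 8 mm thick head); the canister stands upright (within 0.06 rad) in the port, centred within 4 mm and clamped at least 1 mm below its free loaded height; all at rest (distance between bar_edge and stop_screw_c0 below 0.006 m and horizontal distance between canister and port below 0.004 m and z of canister in the frame of port below -0.023 m and angle between canister's own z axis and vertical below 0.06 rad and linear speed of canister below 0.02 m/s); the robot touches nothing.
It fails at once if the bar is pressed on the stop screw with more than 25 N (contact force between hold_bar and stop above 25 N).
It fails at once if the canister is forced or dropped into the port (over 40 N on the station while the bar is still open) (contact force between canister and station above 40 N and value of joint hold_bar above 0.7 rad).
It fails at once if a bystander is moved by more than 20 mm (distance of any of tall_bottle_a, tall_bottle_b, jar, scoop, spare_cap, scanner from where it was at the start of the episode above 0.02 m).
It also fails if it takes over 72 s, if anything falls off the work surface, if the arm or the gripper's body presses on something with over 40 N, if the wrist force passes 120 N, or if a joint passes its speed limit or range.

## Working session

There is one attempt and no reset: what is moved stays moved. The work goes in short steps, Python scripts to look and compute and a tool call to move; the robot and the scene stay as the last step left them, time stands still between calls to the robot, and variables do not carry over. Pictures are saved under pics/ and viewed, about 8 in all and at most 12, crops included, and the job is handed in when it is done.

Besides the shell and the picture viewer there is one more tool, called after "Emit:" as name(argument=value, ...), one argument or row to a line, values as JSON. jog_arm: Moves the arm, as the interface text tells. Its arguments: {"type":"object","properties":{"motion":{"type":"array"},"squeeze":{"type":"number"}},"required":["motion"]}

```bash
mkdir -p pics
cat > h.py <<'E'
import numpy as np, cv2
from plant import bot
from scipy.spatial.transform import Rotation as Ro
def q2R(q): return Ro.from_quat([q[1],q[2],q[3],q[0]]).as_matrix()
def cam(name):
    s=bot.get_state(); d=bot.get_image(name)
    f=192/np.tan(np.radians(d["vfov"])/2)
    if "R" in d: R=np.array(d["R"]).T; o=-R@np.array(d["t"])
    else:
        M=np.array(d["mount"]); T=np.eye(4); T[:3,:3]=q2R(s["tcp_rot"]); T[:3,3]=s["tool_pos"]; W=T@M; R=W[:3,:3]; o=W[:3,3]
    d.update(f=f,Rw=R,o=o); 
    v,u=np.mgrid[0:384,0:512]; z=d["range_z"]
    P=np.stack([(u-d["cx"])/f*z,(v-d["cy"])/f*z,z],-1)@R.T+o; P[z==0]=np.nan
    d["P"]=P; return d
def px(d,X):
    c=d["Rw"].T@(np.asarray(X)-d["o"]); return c[0]/c[2]*d["f"]+d["cx"],c[1]/c[2]*d["f"]+d["cy"]
def rayz(d,u,v,z):
    r=d["Rw"]@np.array([(u-d["cx"])/d["f"],(v-d["cy"])/d["f"],1]); return d["o"]+r*(z-d["o"][2])/r[2]
E
python3 - <<'E'
from h import *
print(bot.get_state())
ims=[]
for c in ["scene","top"]:
    d=cam(c); cv2.imwrite(f"pics/{c}0.png",d["frame"]); ims.append(d["frame"]); np.savez(c,**{k:d[k] for k in("P","Rw","o","f","cx","cy","frame")})
    print(c,d["o"],d["Rw"][:,2])
    for t in ["canister","station","hold_bar","shoe","stop","jar","tall_bottle_a","scoop","spare_cap","scanner"]:
        for r in bot.regions_of(c,t)[:5]:
            m=r["mask"]; p=np.nanmedian(d["P"][m],0); print(c,t,round(r["p"],2),np.round(r["bbox"]),np.round(p,3),np.round(np.nanpercentile(d["P"][m][:,2],95),3))
cv2.imwrite("pics/both.png",cv2.resize(np.vstack(ims),(450,600*1125//1000)) if 0 else np.hstack([cv2.resize(i,(400,300)) for i in ims]))
E
```

```text
{'clock': 0.0, 'joint_pos': array([-1.11920043,  0.6899902 , -0.19453318,  1.56639569,  0.15730286,
        0.90252057, -0.21506172]), 'joint_velocities': array([-1.20730703e-03, -2.09417551e-04,  1.32485896e-03,  3.84192902e-05,
        9.14165644e-04,  1.18726491e-03, -3.72423055e-04]), 'joint_efforts': array([-8.35108767e-04, -5.39599371e+01, -1.26679011e+00, -1.58539867e+01,
        9.08078277e-03,  9.45729960e-03, -1.58743563e-05]), 'tool_pos': array([0.2533545 , 0.57059738, 0.23046691]), 'tcp_rot': array([-1.32858684e-04,  2.07310608e-01,  9.78274701e-01, -9.50632870e-04]), 'ft_force': array([-0.04802005, -0.03763587, -0.17525356]), 'wrist_torque': array([-0.02507158,  0.01344676, -0.02621108]), 'opening': 0.9981555552465365}
scene [ 1.43081987 -0.57789678  0.85641406] [-0.6993785   0.42421561 -0.5752485 ]
scene canister 0.78 [155. 227.  32.  33.] [ 0.438 -0.332  0.056] 0.082
scene canister 0.65 [161. 258.  27.  38.] [ 0.578 -0.36   0.061] 0.083
scene canister 0.58 [120. 214.  33.  29.] [ 0.33  -0.4    0.054] 0.082
scene station 0.67 [286. 232. 126. 103.] [ 0.648 -0.022  0.053]
[... 1511 characters left out ...]
29.] [0.646 0.077 0.133] 0.138
top shoe 0.69 [210. 144.  71.  28.] [0.647 0.076 0.133] 0.139
top stop 0.43 [246. 192.  18.   7.] [ 0.496 -0.046  0.126] 0.145
top jar 0.64 [311. 250.  14.  19.] [ 0.306 -0.273  0.063] 0.069
top tall_bottle_a 0.9 [328. 139.  29.  27.] [ 0.688 -0.32   0.145] 0.173
top tall_bottle_a 0.62 [121. 217.  30.  21.] [0.405 0.358 0.168] 0.183
top scoop 0.55 [365. 194.  20.  53.] [ 0.563 -0.485  0.012] 0.022
top scoop 0.34 [327. 137.  30.  27.] [ 0.69  -0.322  0.135] 0.173
top spare_cap 0.71 [264. 146.  16.  15.] [ 0.667 -0.11   0.074] 0.079
top scanner 0.76 [102. 153.  38.  32.] [0.639 0.485 0.027] 0.034
top scanner 0.41 [328. 138.  30.  24.] [ 0.689 -0.321  0.152] 0.173
```

Run:
```python
from h import *
d=dict(np.load("top.npz")); s=dict(np.load("scene.npz"))
a=cv2.resize(d["frame"][100:270,90:400],None,fx=2.5,fy=2.5,interpolation=cv2.INTER_CUBIC)
cv2.imwrite("pics/t1.png",a)
b=cv2.resize(s["frame"][130:320,90:370],None,fx=2.8,fy=2.8,interpolation=cv2.INTER_CUBIC)
cv2.imwrite("pics/s1.png",b)
P=d["P"]
for n,dd in(("top",d),("scene",s)):
    P=dd["P"];x,y,z=P[...,0],P[...,1],P[...,2]
    # station top plane
    m=(abs(z-0.055)<.006)&(x>.35)&(x<.85)&(abs(y)<.25)
    pts=P[m]; r=cv2.minAreaRect((pts[:,:2]*1000).astype(np.float32)); print(n,"station",r, np.median(pts[:,2]))
    # target canister top
    for c in [(.555,-.345),(.415,-.32),(.31,-.39)]:
        m=(np.hypot(x-c[0],y-c[1])<.06)&(z>.076)&(z<.092); q=P[m]
        print("can",c,cv2.minEnclosingCircle((q[:,:2]*1000).astype(np.float32)),np.round(q.mean(0),4),len(q))
    m=(z>.122)&(z<.15)&(x>.45)&(x<.85)&(abs(y)<.25); q=P[m]
    print("bar",cv2.minAreaRect((q[q[:,1]>0.02 if 0 else slice(None)][:,:2]*1000).astype(np.float32)),len(q))
```

```text
top station ((585.980712890625, -10.345901489257812), (240.97402954101562, 321.1849365234375), 81.77384948730469) 0.05547457096363806
can (0.555, -0.345) ((559.1592407226562, -353.5237121582031), 31.962055206298828) [ 0.5587 -0.353   0.0824] 252
can (0.415, -0.32) ((417.06365966796875, -327.08013916015625), 31.981069564819336) [ 0.4172 -0.3263  0.082 ] 261
can (0.31, -0.39) ((310.0564880371094, -397.4393615722656), 32.613136291503906) [ 0.3091 -0.397   0.082 ] 265
bar ((570.325927734375, 63.326934814453125), (213.83111572265625, 245.31591796875), 12.015819549560547) 753
scene station ((584.5025634765625, -8.983230590820312), (243.27125549316406, 326.8760681152344), 81.67577362060547) 0.05377210143910632
can (0.555, -0.345) ((559.6736450195312, -353.038330078125), 33.12974166870117) [ 0.5611 -0.3537  0.0805] 357
can (0.415, -0.32) ((418.1529541015625, -325.26812744140625), 34.520198822021484) [ 0.4199 -0.327   0.0803] 274
can (0.31, -0.39) ((308.0162048339844, -396.1824035644531), 34.29031753540039) [ 0.3115 -0.3975  0.0801] 248
bar ((572.576171875, 63.053001403808594), (216.96913146972656, 248.11305236816406), 11.635555267333984) 812
```

View pics/t1.png

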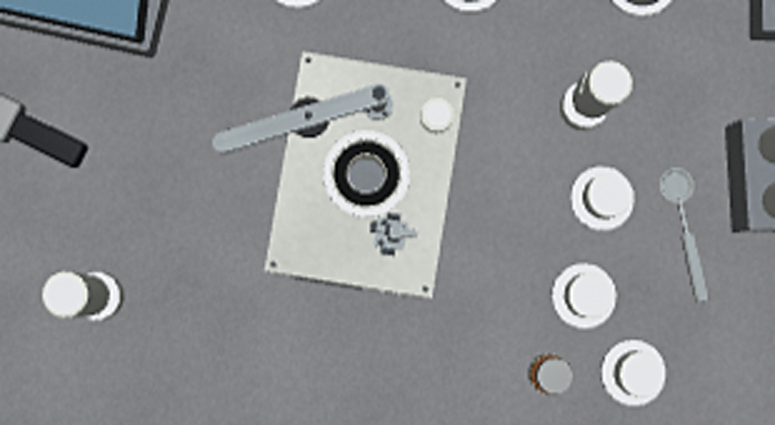

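View pics/s1.png

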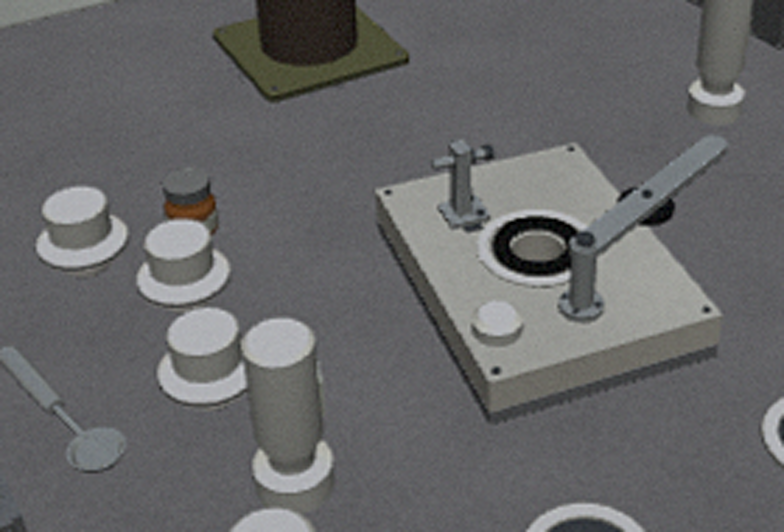

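The station and the bar are clear. The canister-like things are at crop (603,198), (585,295) and (635,372), and there are unknown round things at the top edge of the picture. I'll check those before choosing.

Run:
```python
from h import *
d=dict(np.load("top.npz")); s=dict(np.load("scene.npz"))
a=cv2.resize(d["frame"][0:205,150:450],None,fx=2,fy=2,interpolation=cv2.INTER_CUBIC)
b=cv2.resize(s["frame"][210:384,60:360],None,fx=2,fy=2,interpolation=cv2.INTER_CUBIC)[:190+0]
b=cv2.resize(s["frame"][290:384,60:360],None,fx=2,fy=2,interpolation=cv2.INTER_CUBIC)
cv2.imwrite("pics/far.png",np.vstack([a,b]))
for r in bot.regions_of("top","canister"): print(r["p"],r["bbox"])
for c in [(208,100),(278,100),(346,100)]:
    print(c,np.round(d["P"][c[1]-12:c[1]+4:3,c[0]],3))
```

```text
0.68 [322.7, 216.0, 23.0, 25.0]
0.56 [329.8, 180.0, 29.2, 28.0]
0.55 [343.2, 248.0, 27.9, 24.0]
(208, 100) [[0.895 0.101 0.007]
 [0.886 0.101 0.002]
 [0.872 0.1   0.009]
 [0.863 0.1   0.002]
 [0.85  0.099 0.007]
 [0.84  0.1   0.002]]
(278, 100) [[ 0.903 -0.163  0.007]
 [ 0.893 -0.164 -0.   ]
 [ 0.882 -0.164 -0.001]
 [ 0.869 -0.163  0.004]
 [ 0.855 -0.163  0.009]
 [ 0.843 -0.163  0.01 ]]
(346, 100) [[   nan    nan    nan]
 [ 0.875 -0.402  0.07 ]
 [ 0.873 -0.41   0.044]
 [ 0.865 -0.413  0.035]
 [ 0.862 -0.42   0.01 ]
 [ 0.852 -0.422  0.003]]
```

View pics/far.png

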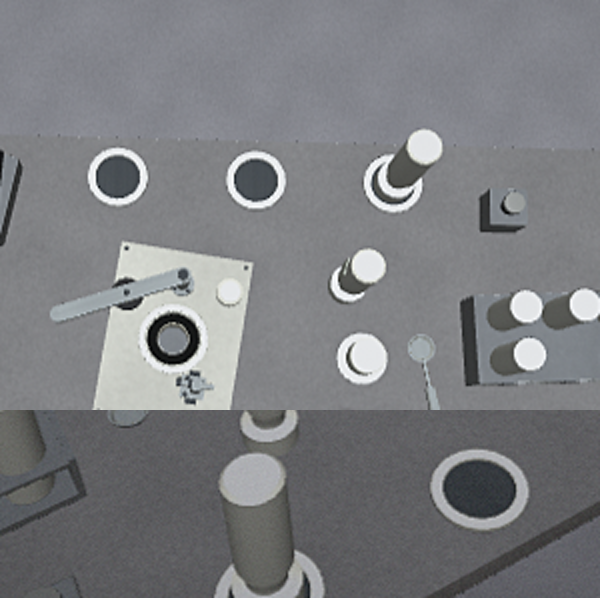

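The flat rings and the bottle on a ring are not canisters. The canister meant is the one at (0.559, -0.353), the farthest of the three. First I lift, turn the tool and travel over.

Emit:
jog_arm(
  motion=[0, 0, 7, 0, 0, -0.6, 0, 0, 0, 7, 0, 0, -0.6, 0, 0, 0, 7, 0, 0, -0.6, 0, 0, 0, 7, 0, 0, -0.6, 0, 0, 0, 7, 0, 0, -0.6, 0, 0, 0, 7, 0, 0, -0.6, 0, 0, 0, 7, 0, 0, -0.6, 0, 0, 0, 7, 0, 0, -0.6, 0, 0, 0, 7, 0, 0, -0.6, 0, 0, 0, 7, 0, 0, -0.6, 0, 0, 0, 7, 0, 0, -0.6, 0, 0, 0, 7, 0, 0, -0.6, 0],
)

```text
clock: 2.15
tool_pos: [0.2534, 0.5713, 0.3036]
tcp_rot: [-0.0, 0.81, 0.586, -0.0]
ft_force: [0.3, -0.2, -0.7]
opening: 0.997
```

Emit:
jog_arm(
  motion=[0, 0, 7, 0, 0, -0.6, 0, 0, 0, 7, 0, 0, -0.6, 0, 0, 0, 7, 0, 0, -0.6, 0, 0, 0, 7, 0, 0, -0.6, 0, 0, 0, 7, 0, 0, -0.6, 0],
)

```text
clock: 2.57
tool_pos: [0.2533, 0.5713, 0.3336]
tcp_rot: [-0.0, 0.949, 0.315, -0.0]
ft_force: [1.2, -0.0, -0.7]
opening: 0.996
```

Emit:
jog_arm(
  motion=[0, 0, 0, -1.3, 3.84, 0, 0, 0, 0, 0, -1.3, 3.84, 0, 0, 0, 0, 0, -1.3, 3.84, 0, 0, 0, 0, 0, -1.3, 3.84, 0, 0, 0, 0, 0, -1.3, 3.84, 0, 0, 0, 0, 0, -1.3, 3.84, 0, 0, 0, 0, 0, -1.3, 3.84, 0, 0, 0, 0, 0, -1.3, 3.84, 0, 0, 0, 0, 0, -1.3, 3.84, 0, 0, 0, 0, 0, -1.3, 3.84, 0, 0, 0, 0, 0, -1.3, 3.84, 0, 0, 0, 0, 0, -1.3, 3.84, 0, 0],
)

```text
clock: 3.57
tool_pos: [0.407, 0.1079, 0.3336]
tcp_rot: [-0.0, 0.948, 0.318, 0.0]
ft_force: [0.5, -0.3, 0.7]
opening: 0.999
```

Run:
```python
from h import *
d=cam("wrist"); cv2.imwrite("pics/w1.png",d["frame"]); np.savez("w1",**{k:d[k] for k in("P","Rw","o","f","cx","cy","frame")})
print(d["o"],d["Rw"][:,2],px(d,[.586,-.01,.055]),px(d,[.685,-.025,.14]))
```

```text
[0.46110747 0.14866766 0.47568343] [-0.21441178 -0.16167482 -0.96326987] (np.float64(390.8876474581549), np.float64(118.78187454849116)) (np.float64(497.93668020899736), np.float64(54.15947505973847))
```

Emit:
jog_arm(
  motion=[0, 0, 0, -1.3, 3.84, 0, 0, 0, 0, 0, -1.3, 3.84, 0, 0, 0, 0, 0, -1.3, 3.84, 0, 0, 0, 0, 0, -1.3, 3.84, 0, 0, 0, 0, 0, -1.3, 3.84, 0, 0, 0, 0, 0, -1.3, 3.84, 0, 0, 0, 0, 0, -1.3, 3.84, 0, 0, 0, 0, 0, -1.3, 3.84, 0, 0, 0, 0, 0, -1.3, 3.84, 0, 0, 0, 0, 0, -1.3, 3.84, 0, 0, 0, 0, 0, -1.3, 3.84, 0, 0, 0, 0, 0, -1.3, 3.84, 0, 0],
)

```text
clock: 4.62
tool_pos: [0.5607, -0.3535, 0.3331]
tcp_rot: [-0.0, 0.948, 0.318, 0.0]
ft_force: [1.1, -0.8, 0.0]
opening: 0.999
```

```bash
cat >> h.py <<'E'
def go(target,yaw=None):
    "needed shift in tool axes (cm), and turn about tool z (deg)"
    s=bot.get_state(); R=q2R(s["tcp_rot"]); 
    print("shift cm",np.round(R.T@(np.array(target)-s["tool_pos"])*100,2),"from",np.round(s["tool_pos"],4),"rotvec deg off vertical",np.round(R[:,2],4),"yaw y",np.degrees(np.arctan2(R[1,1],R[0,1])))
E
python3 - <<'E'
from h import *
d=cam("wrist"); P=d["P"]
for r in bot.regions_of("wrist","canister"):
    q=P[r["mask"]]; print(r["p"],r["bbox"],np.nanmedian(q,0))
x,y,z=P[...,0],P[...,1],P[...,2]
m=(np.hypot(x-.559,y+.353)<.06)&(z>.074)&(z<.092)
u8=m.astype(np.uint8); c=max(cv2.findContours(u8,0,1)[0],key=cv2.contourArea)
(u,v),_,_=cv2.fitEllipse(c); print(rayz(d,u,v,.082), P[m].mean(0), m.sum())
go([.559,-.353,.042]); print(bot.get_state()["joint_pos"])
im=d["frame"].copy(); cv2.drawContours(im,[c],-1,(0,0,255),1); cv2.imwrite("pics/w2.png",np.hstack([cv2.resize(im,(400,300)),cv2.resize(cv2.imread("pics/w1.png"),(400,300))]))
E
```

```text
0.78 [257.1, 164.9, 56.4, 56.1] [ 0.56259941 -0.34720334  0.08035424]
0.72 [195.8, 223.4, 52.3, 55.7] [ 0.42856747 -0.32373418  0.07688532]
0.56 [195.9, 289.9, 50.6, 51.9] [ 0.32400832 -0.39333256  0.07008428]
[ 0.55783214 -0.35141313  0.082     ] [ 0.55758672 -0.35156777  0.08113284] 1390
shift cm [ 0.53 -0.65 29.02] from [ 0.559  -0.3596  0.3322] rotvec deg off vertical [-0.0013 -0.0058 -1.    ] yaw y -53.37125297386003
[ 0.27178771  0.69289462  0.47087774  1.31403624 -0.30972031  1.20461767
 -0.17305988]
```

View pics/w2.png

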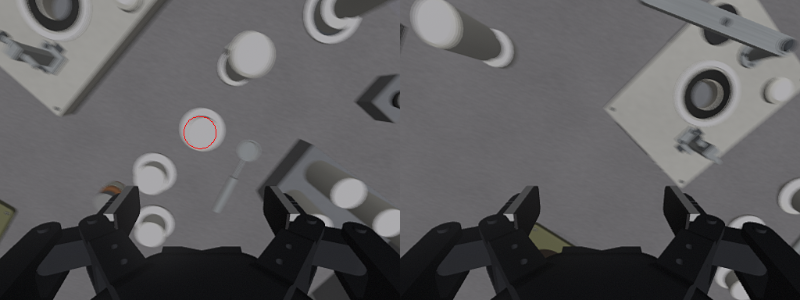

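Emit:
jog_arm(
  motion=[0, 0, 0, 0, 0, 3.6, 0, 0, 0, 0, 0, 0, 3.6, 0, 0, 0, 0, 0, 0, 3.6, 0, 0, 0, 0, 0, 0, 3.6, 0, 0, 0, 0, 0, 0, 3.6, 0, 0, 0, 0, 0, 0, 0, 0, 0, 0, 0, 0, 0, 0, 0],
)

```text
clock: 5.3
tool_pos: [0.5594, -0.3506, 0.152]
tcp_rot: [-0.002, 0.948, 0.318, -0.001]
ft_force: [-0.1, -0.4, 1.4]
opening: 1.0
```

Run:
```python
from h import *
d=cam("wrist"); P=d["P"]
x,y,z=P[...,0],P[...,1],P[...,2]
m=(np.hypot(x-.559,y+.353)<.06)&(z>.074)&(z<.092)
c=max(cv2.findContours(m.astype(np.uint8),0,1)[0],key=cv2.contourArea)
(u,v),ax,_=cv2.fitEllipse(c); print(rayz(d,u,v,.082), P[m].mean(0), m.sum(),ax)
go([.559,-.3525,.042])
```

```text
[ 0.55876753 -0.35084849  0.082     ] [ 0.55829524 -0.35120451  0.08114931] 4235 (71.47261047363281, 73.8983154296875)
shift cm [-0.16 -0.09 11.24] from [ 0.5607 -0.3522  0.1544] rotvec deg off vertical [ 8.e-04 -6.e-04 -1.e+00] yaw y -52.91224922138716
```

Emit:
jog_arm(
  motion=[0, 0, 0, -0.1, 0, 3, 0, 0, 0, 0, 0, 0, 3, 0, 0, 0, 0, 0, 0, 2, 0, 0, 0, 0, 0, 0, 2, 0, 0, 0, 0, 0, 0, 1.1, 0, 0, 0, 0, 0, 0, 0, 0, 0, 0, 0, 0, 0, 0, 255, 0, 0, 0, 0, 0, 0, 255, 0, 0, 0, 0, 0, 0, 255, 0, 0, 0, 0, 0, 0, 255, 0, 0, 0, 0, 0, 0, 255, 0, 0, 0, 0, 0, 0, 255],
  squeeze=45,
)

```text
clock: 6.35
tool_pos: [0.5603, -0.3534, 0.045]
tcp_rot: [0.001, 0.948, 0.318, 0.001]
ft_force: [-0.9, 1.2, 6.1]
opening: 0.738
```

Emit:
jog_arm(
  motion=[0, 0, 0, 0, 0, 0, 255, 0, 0, 0, 0, 0, 0, 255, 0, 0, 0, 0, 0, 0, 255, 0, 0, 0, 0, 0, -1, 255, 0, 0, 0, 0, 0, -2, 255, 0, 0, 0, 0, 0, -3, 255, 0, 0, 0, 0, 0, -3, 255, 0, 0, 0, 0, 0, -3, 255, 0, 0, 0, 0, 0, -3, 255, 0, 0, 0, 0, 0, -1, 255, 0, 0, 0, 0, 0, 0, 255, 0, 0, 0, 0, 0, 0, 255],
)

```text
clock: 7.35
tool_pos: [0.559, -0.3524, 0.2021]
tcp_rot: [-0.0, 0.948, 0.318, 0.0]
ft_force: [-0.8, -0.5, -4.6]
opening: 0.744
```

Run:
```python
from h import *
s=bot.get_state(); print(s["tool_pos"],s["ft_force"],s["wrist_torque"],s["opening"])
# refine station geometry from top, w1
for n in("top","scene","w1"):
    d=dict(np.load(n+".npz")); P=d["P"]; x,y,z=P[...,0],P[...,1],P[...,2]
    m=(z>.1225)&(z<.1325 if n=="scene" else z<.145)&(np.hypot(x-.585,y+.01)<.3)&(y>-.045)&(x>.54)
    q=P[m]; r=cv2.minAreaRect((q[:,:2]*1000).astype(np.float32)); print(n,"bar",r,np.median(q[:,2]))
    # seat ring : dark pixels near port
    g=cv2.cvtColor(d["frame"],6); k=(g<60)&(np.hypot(x-.585,y+.01)<.065)&(z<.075)
    cs=cv2.findContours(k.astype(np.uint8),0,1)[0]
    if cs:
        c=max(cs,key=cv2.contourArea); (u,v),ax,_=cv2.fitEllipse(cv2.convexHull(c)); print(n,"port",(u,v),ax,rayz(d,u,v,.061))
    # station top edges
    m=(abs(z-.055)<.004)&(np.hypot(x-.585,y+.01)<.21); print(n,"st",cv2.minAreaRect((P[m][:,:2]*1000).astype(np.float32)))
    m=(z>.06)&(z<.3)&(np.hypot(x-.505,y+.05)<.045)&(z>.085); print(n,"stop",np.round(P[m].min(0),3),np.round(P[m].max(0),3),np.round(np.median(P[m],0),3))
d=cam("wrist"); cv2.imwrite("pics/w3.png",d["frame"])
```

```text
[ 0.55903342 -0.35236186  0.20205046] [-0.81385379 -0.48513042 -4.64596672] [ 0.01673798  0.0600139  -0.02149581] 0.7438397421346576
top bar ((648.1581420898438, 79.8992691040039), (53.92979431152344, 245.41038513183594), 12.20689582824707) 0.13315645889061145
top port (236.0635986328125, 169.09275817871094) (24.840124130249023, 25.425601959228516) [ 0.58348797 -0.01000117  0.061     ]
top st ((585.7330322265625, -10.6044921875), (239.883056640625, 320.9230041503906), 81.62186431884766)
top stop [ 0.487 -0.078  0.105] [ 0.51  -0.017  0.147] [ 0.499 -0.047  0.135]
scene bar ((653.3134765625, 80.0767822265625), (50.51061248779297, 249.66256713867188), 15.450407981872559) 0.13050537906111592
scene port (281.5030517578125, 217.3196563720703) (21.017595291137695, 31.650833129882812) [ 0.58877985 -0.01170412  0.061     ]
scene st ((584.4549560546875, -9.680572509765625), (241.49569702148438, 326.45269775390625), 81.75760650634766)
scene stop [ 0.484 -0.079  0.086] [ 0.515 -0.015  0.144] [ 0.505 -0.053  0.127]
w1 bar ((648.3248901367188, 77.54131317138672), (54.52742004394531, 239.3237762451172), 12.442849159240723) 0.13217663777211058
w1 port (392.9786682128906, 120.04118347167969) (53.38325881958008, 65.89081573486328) [ 0.58480777 -0.01152126  0.061     ]
w1 st ((583.5653076171875, -9.1624755859375), (240.97174072265625, 320.8619689941406), 81.66112518310547)
w1 stop [ 0.485 -0.078  0.085] [ 0.508 -0.013  0.144] [ 0.495 -0.041  0.133]
```

View pics/w3.png

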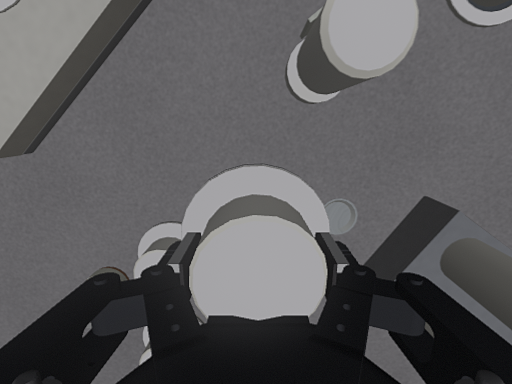

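```bash
cat > inhand.py <<'E'
from h import *
s=bot.get_state(); d=cam("wrist"); P=d["P"]; R=q2R(s["tcp_rot"])
L=(P-s["tool_pos"])@R  # tool coords
x,y,z=L[...,0],L[...,1],L[...,2]
m=(np.hypot(x,y)<.045)&(z<-.025)&(z>-.055)&(cv2.cvtColor(d["frame"],6)>120)
q=L[m]; zt=np.median(q[:,2]); print("top z tool",zt,m.sum(),"bounds",q.min(0),q.max(0), "ctr y",(np.percentile(q[:,1],.5)+np.percentile(q[:,1],99.5))/2)
A=np.c_[q[:,0],q[:,1],np.ones(len(q))]; print("tilt",np.linalg.lstsq(A,q[:,2],rcond=None)[0])
w=s["tool_pos"]; print("tcp",w)
E
python3 inhand.py; python3 -c "
from h import *
go([.585,-.0102,.2])"
```

```text
top z tool -0.03669429531234365 11822 bounds [-0.02257601 -0.04319474 -0.04612585] [ 0.02975972  0.03726147 -0.02790658] ctr y 0.00014757260458642119
tilt [ 0.00534458  0.03221296 -0.03673476]
tcp [ 0.55838625 -0.35170516  0.20066076]
shift cm [ 22.72 -25.61   0.09] from [ 0.5582 -0.3515  0.2   ] rotvec deg off vertical [-0.0034  0.0028 -1.    ] yaw y -52.92983660738377
```

Emit:
jog_arm(
  motion=[0, 0, 0, 0, 0, -1.5, 255, 0, 0, 0, 2.53, -2.86, 0, 255, 0, 0, 0, 2.53, -2.86, 0, 255, 0, 0, 0, 2.53, -2.86, 0, 255, 0, 0, 0, 2.53, -2.86, 0, 255, 0, 0, 0, 2.53, -2.86, 0, 255, 0, 0, 0, 2.53, -2.86, 0, 255, 0, 0, 0, 2.53, -2.86, 0, 255, 0, 0, 0, 2.53, -2.86, 0, 255, 0, 0, 0, 2.53, -2.86, 0, 255, 0, 0, 0, 0, 0, 0, 255, 0, 0, 0, 0, 0, 0, 255],
)

```text
clock: 8.45
tool_pos: [0.5849, -0.0056, 0.2149]
tcp_rot: [-0.002, 0.947, 0.321, -0.002]
ft_force: [0.6, -0.9, -2.5]
opening: 0.735
```

Emit:
jog_arm(
  motion=[0, 0, 0, 0, 0, 2, 255, 0, 0, 0, 0, 0, 2, 255, 0, 0, 0, 0, 0, 2, 255, 0, 0, 0, 0, 0, 1, 255, 0, 0, 0, 0, 0, 0, 255, 0, 0, 0, 0, 0, 0, 255],
)

```text
clock: 8.95
tool_pos: [0.5854, -0.0113, 0.1467]
tcp_rot: [0.0, 0.948, 0.317, -0.001]
ft_force: [0.3, -0.4, -2.9]
opening: 0.739
```

```bash
python3 inhand.py
python3 - <<'E'
from h import *
go([.585,-.0102,.12]); print(bot.get_state()["ft_force"])
d=cam("wrist");t=cam("top");s=cam("scene")
cv2.imwrite("pics/p4.png",np.hstack([cv2.resize(d["frame"],(400,300)),cv2.resize(s["frame"][160:260,240:373],(400,300))]))
P=t["P"]
r=np.hypot(P[...,0]-.585,P[...,1]+.01); 
x,y,z=P[...,0],P[...,1],P[...,2]
E
```

```text
top z tool -0.036766939430315164 11746 bounds [-0.02249627 -0.03723619 -0.04380279] [ 0.02958016  0.03684949 -0.03270671] ctr y 0.00017407637602127359
tilt [ 0.00646577  0.03210998 -0.03679453]
tcp [ 0.5853767  -0.01126148  0.14672229]
shift cm [-0.04 -0.15  2.76] from [ 0.5862 -0.0111  0.1476] rotvec deg off vertical [ 5.e-04 -6.e-04 -1.e+00] yaw y -53.000647401921526
[ 0.62545678 -0.04332507 -3.14226727]
```

View pics/p4.png

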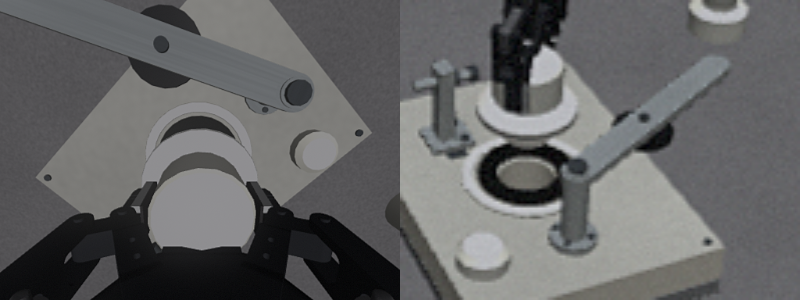

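Emit:
jog_arm(
  motion=[0, 0, 0, 0.1, -0.1, 1.5, 255, 0, 0, 0, 0, 0, 1.5, 255, 0, 0, 0, 0, 0, 0.6, 255, 0, 0, 0, 0, 0, 0.3, 255, 0, 0, 0, 0, 0, 0.3, 255, 0, 0, 0, 0, 0, 0.3, 255, 0, 0, 0, 0, 0, 0.2, 255, 0, 0, 0, 0, 0, 0, 255],
)

```text
clock: 9.82
tool_pos: [0.5861, -0.0088, 0.1003]
tcp_rot: [-0.0, 0.948, 0.318, 0.0]
ft_force: [0.2, 0.2, -3.3]
opening: 0.736
```

Emit:
jog_arm(
  motion=[0, 0, 0, 0, 0, 0.2, 255, 0, 0, 0, 0, 0, 0.2, 255, 0, 0, 0, 0, 0, 0.2, 255, 0, 0, 0, 0, 0, 0, 255],
)

```text
clock: 10.15
tool_pos: [0.5858, -0.0086, 0.0939]
tcp_rot: [-0.0, 0.948, 0.318, -0.0]
ft_force: [-0.5, -0.1, -3.6]
opening: 0.737
```

Emit:
jog_arm(
  motion=[0, 0, 0, 0, 0, 0.2, 255, 0, 0, 0, 0, 0, 0, 255],
)

```text
clock: 10.32
tool_pos: [0.5859, -0.0087, 0.092]
tcp_rot: [-0.0, 0.948, 0.318, -0.0]
ft_force: [0.4, 1.1, -2.4]
opening: 0.737
```

Emit:
jog_arm(
  motion=[0, 0, 0, 0, 0, 0.2, 255, 0, 0, 0, 0, 0, 0.1, 255, 0, 0, 0, 0, 0, 0, 255],
)

```text
clock: 10.57
tool_pos: [0.5858, -0.0087, 0.089]
tcp_rot: [-0.0, 0.948, 0.318, -0.0]
ft_force: [0.3, 0.1, -2.6]
opening: 0.736
```

Emit:
jog_arm(
  motion=[0, 0, 0, 0, 0, 0.2, 255, 0, 0, 0, 0, 0, 0.1, 255, 0, 0, 0, 0, 0, 0, 255],
)

```text
clock: 10.82
tool_pos: [0.5858, -0.0087, 0.086]
tcp_rot: [-0.0, 0.948, 0.318, -0.0]
ft_force: [0.1, -0.4, -3.3]
opening: 0.737
```

Emit:
jog_arm(
  motion=[0, 0, 0, 0, 0, 0.2, 255, 0, 0, 0, 0, 0, 0.2, 255, 0, 0, 0, 0, 0, 0.1, 255, 0, 0, 0, 0, 0, 0, 255],
)

```text
clock: 11.15
tool_pos: [0.5858, -0.0087, 0.0809]
tcp_rot: [-0.0, 0.948, 0.318, -0.0]
ft_force: [0.4, 0.0, -3.1]
opening: 0.74
```

Emit:
jog_arm(
  motion=[0, 0, 0, 0, 0, 0.1, 255, 0, 0, 0, 0, 0, 0.1, 255, 0, 0, 0, 0, 0, 0, 255],
)

```text
clock: 11.4
tool_pos: [0.5859, -0.0087, 0.0791]
tcp_rot: [-0.0, 0.948, 0.318, -0.0]
ft_force: [-0.6, -0.1, -3.4]
opening: 0.742
```

Emit:
jog_arm(
  motion=[0, 0, 0, 0, 0, 0.1, 255, 0, 0, 0, 0, 0, 0.1, 255, 0, 0, 0, 0, 0, 0, 255],
)

```text
clock: 11.65
tool_pos: [0.5861, -0.0087, 0.0779]
tcp_rot: [-0.0, 0.948, 0.318, 0.0]
ft_force: [-2.9, 0.8, 5.4]
opening: 0.739
```

Emit:
jog_arm(
  motion=[0, 0, 0, 0, 0, 0.1, 255, 0, 0, 0, 0, 0, 0, 255],
)

```text
clock: 11.82
tool_pos: [0.5861, -0.0086, 0.0773]
tcp_rot: [-0.0, 0.948, 0.318, 0.0]
ft_force: [-4.1, 1.0, 9.5]
opening: 0.739
```

Emit:
jog_arm(
  motion=[0, 0, 0, 0, 0, 0, 150, 0, 0, 0, 0, 0, 0, 60, 0, 0, 0, 0, 0, 0, 0, 0, 0, 0, 0, 0, 0, 0, 0, 0, 0, 0, 0, 0, 0, 0, 0, 0, 0, 0, -0.5, 0, 0, 0, 0, 0, 0, -1.5, 0, 0, 0, 0, 0, 0, -3, 0, 0, 0, 0, 0, 0, -3, 0, 0, 0, 0, 0, 0, -3, 0, 0, 0, 0, 0, 0, -3, 0, 0, 0, 0, 0, 0, 0, 0],
)

```text
clock: 12.82
tool_pos: [0.5897, -0.0099, 0.2223]
tcp_rot: [0.002, 0.948, 0.318, 0.005]
ft_force: [0.5, -1.3, 0.5]
opening: 1.003
```

Run:
```python
from h import *
t=cam("top");w=cam("wrist");s=cam("scene")
cv2.imwrite("pics/p5.png",np.hstack([cv2.resize(w["frame"],(400,300)),cv2.resize(s["frame"][160:260,240:373],(400,300))]))
for n,d in(("w",w),("s",s),("t",t)):
    P=d["P"];x,y,z=P[...,0],P[...,1],P[...,2]
    m=(np.hypot(x-.585,y+.0095)<.036)&(z>.107)&(z<.121)
    if m.sum()<20: continue
    c=max(cv2.findContours(m.astype(np.uint8),0,1)[0],key=cv2.contourArea); (u,v),ax,_=cv2.fitEllipse(c)
    q=P[m];A=np.c_[q[:,0]-.585,q[:,1]+.01,np.ones(len(q))]
    print(n,"can top",rayz(d,u,v,.115),np.linalg.lstsq(A,q[:,2],rcond=None)[0],m.sum())
    m=(z>.122)&(z<.14)&(np.hypot(x-.65,y-.08)<.18)&(y>-.05)&(x>.57); m&=~((np.hypot(x-.585,y+.01)<.06))
    q=P[m]; r=cv2.minAreaRect((q[:,:2]*1000).astype(np.float32)); print(n,"bar",r,np.round(cv2.boxPoints(r)))
    np.savez(n+"5",**{k:d[k] for k in("P","Rw","o","f","cx","cy","frame")})
print(bot.get_state()["joint_pos"])
```

```text
w can top [ 0.5855777  -0.00832478  0.115     ] [-0.0049819  -0.00545923  0.11417253] 3224
w bar ((645.57568359375, 81.11416625976562), (54.86572265625, 248.03399658203125), 25.0817928314209) [[568. 182.]
 [673. -43.]
 [723. -20.]
 [618. 205.]]
s can top [ 0.59179236 -0.01432133  0.115     ] [-0.02309321  0.00675436  0.11330287] 268
s bar ((647.51025390625, 81.37421417236328), (51.24093246459961, 248.6436767578125), 24.519296646118164) [[573. 184.]
 [676. -42.]
 [722. -21.]
 [619. 205.]]
[-0.33318592  0.7011645   0.4783052   1.7250707  -0.4193341   0.81869168
 -0.58414374]
```

View pics/p5.png

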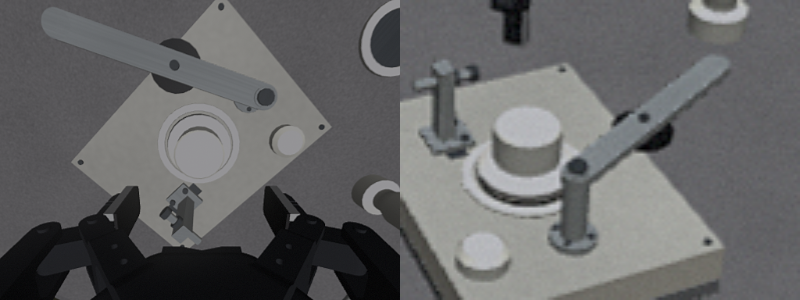

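```bash
cat > bar.py <<'E'
from h import *
import sys
piv=np.array([.6845,-.0233]); ysta=-8.25
def fit(d):
    P=d["P"];x,y,z=P[...,0],P[...,1],P[...,2]
    r=np.hypot(x-piv[0],y-piv[1]); m=(z>.127)&(z<.139)&(r>.03)&(r<.24)&~(np.hypot(x-.507,y+.053)<.045)
    n,l,st,_=cv2.connectedComponentsWithStats(m.astype(np.uint8),connectivity=4); k=1+np.argmax(st[1:,4])
    m=cv2.erode((l==k).astype(np.uint8),np.ones((3,3)) if m.sum()>3000 else np.ones((1,1)))>0
    q=P[m][:,:2]; c=q.mean(0); v=np.linalg.svd(q-c,full_matrices=False)[2][0]; v*=np.sign(v@(c-piv))
    phi=np.degrees(np.arctan2(v[1],v[0])); off=np.cross(v,piv-c); t=((q-piv)@v).max()
    return phi,off,t,m.sum()
if __name__=="__main__":
    for n in("w5","s5","top","w1"):
        phi,off,t,k=fit(dict(np.load(n+".npz"))); print(n,"phi",phi,"alpha",np.radians(180+ysta-phi),"pivot off line",off,"tip r",t,k)
E
python3 bar.py 2>/dev/null
cat >> h.py <<'E'
def pose(alpha,gap=.025,r=.219,z=.108):
    "tcp xy and tool-y yaw for pushing with tool -x side at bar angle alpha"
    phi=np.radians(180-8.25)-alpha; d=np.array([np.cos(phi),np.sin(phi)]); p=np.array([-d[1],d[0]])
    xy=np.array([.6845,-.0233])+r*d-gap*p; return np.r_[xy,z],np.degrees(phi)-180+0
E
python3 - <<'E'
from h import *
for a in(1.13,.6,0): print(a,pose(a))
E
```

```text
w5 phi 108.55885565190917 alpha 1.1028935269771907 pivot off line -0.0024914286887325054 tip r 0.23547531688731738 8895
s5 phi 108.84491292548297 alpha 1.0979008857040498 pivot off line 0.0008292152497724262 tip r 0.23603486841551258 476
top phi 108.88575980883869 alpha 1.0971879731003145 pivot off line -0.0008850067276344811 tip r 0.23311206992771952 493
w1 phi 111.0974339471495 alpha 1.0585869774055823 pivot off line 0.00012662717626404918 tip r 0.22518584378513984 3546
1.13 (array([0.64435639, 0.19343599, 0.108     ]), np.float64(-72.99423084978301))
0.6 (array([0.54029654, 0.14340742, 0.108     ]), np.float64(-42.627467707849405))
0 (array([0.47135366, 0.03286617, 0.108     ]), np.float64(-8.25))
```

Emit:
jog_arm(
  motion=[0, 0, 6, 0, 0, 0, 255, 0, 0, 6, 0, 0, 0, 255, 0, 0, 6, 0, 0, 0, 255, 0, 0, 0, 0, 0, 0, 255, 0, 0, 0, 0, 0, 0, 255, 0, 0, 0, 0, 0, 0, 255],
  squeeze=40,
)

```text
clock: 13.47
tool_pos: [0.5855, -0.0087, 0.2154]
tcp_rot: [-0.0, 0.986, 0.167, -0.001]
ft_force: [0.6, 0.6, 1.2]
opening: 0.148
```

Run:
```python
from h import *
go([.6569,.1985,.108])
```

```text
shift cm [ 13.58 -17.21  10.73] from [ 0.5855 -0.0087  0.2154] rotvec deg off vertical [-0.0018 -0.     -1.    ] yaw y -70.78899459000644
```

Emit:
jog_arm(
  motion=[0, 0, 0, 2.26, -2.87, 0, 255, 0, 0, 0, 2.26, -2.87, 0, 255, 0, 0, 0, 2.26, -2.87, 0, 255, 0, 0, 0, 2.26, -2.87, 0, 255, 0, 0, 0, 2.26, -2.87, 0, 255, 0, 0, 0, 2.26, -2.87, 0, 255, 0, 0, 0, 0, 0, 0, 255, 0, 0, 0, 0, 0, 0, 255, 0, 0, 0, 0, 0, 3, 255, 0, 0, 0, 0, 0, 3, 255, 0, 0, 0, 0, 0, 0, 255, 0, 0, 0, 0, 0, 0, 255],
)

```text
clock: 14.47
tool_pos: [0.6566, 0.1967, 0.1551]
tcp_rot: [0.0, 0.986, 0.165, -0.002]
ft_force: [-0.2, -0.3, 0.8]
opening: 0.0
```

Run:
```python
from h import *
w=cam("wrist"); cv2.imwrite("pics/p6.png",w["frame"]); go([.6569,.1985,.108])
```

```text
shift cm [-0.07 -0.2   4.9 ] from [0.6582 0.1969 0.157 ] rotvec deg off vertical [ 1.e-04 -7.e-04 -1.e+00] yaw y -70.99501721953642
```

View pics/p6.png

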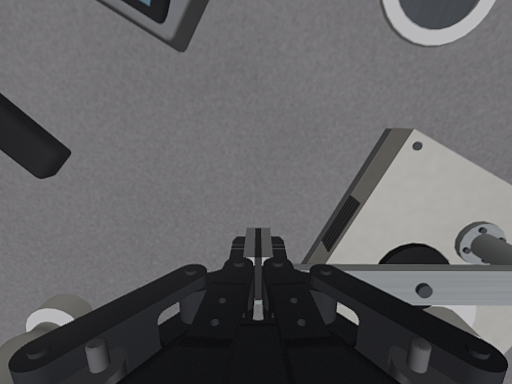

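Emit:
jog_arm(
  motion=[0, 0, 0, 0, 0, 2.5, 255, 0, 0, 0, 0, 0, 2.3, 255, 0, 0, 0, 0, 0, 0, 255, 0, 0, 0, -0.4, 0, 0, 255, 0, 0, 0, -0.4, 0, 0, 255, 0, 0, 0, -0.3, 0, 0, 255, 0, 0, 0, -0.3, 0, 0, 255, 0, 0, 0, 0, 0, 0, 255],
)

```text
clock: 15.18
tool_pos: [0.6446, 0.1935, 0.1096]
tcp_rot: [-0.0, 0.986, 0.165, 0.001]
ft_force: [0.0, -0.7, -0.4]
opening: -0.001
```

Emit:
jog_arm(
  motion=[0, 0, 0, -0.3, 0, 0, 255, 0, 0, 0, -0.2, 0, 0, 255, 0, 0, 0, -0.2, 0, 0, 255, 0, 0, 0, 0, 0, 0, 255],
)

```text
clock: 15.52
tool_pos: [0.6376, 0.1913, 0.1083]
tcp_rot: [-0.0, 0.986, 0.166, -0.0]
ft_force: [-0.4, -0.0, -1.0]
opening: -0.0
```

Emit:
jog_arm(
  motion=[0, 0, -2, -0.77, -0.07, 0, 255, 0, 0, -2, -0.77, -0.07, 0, 255, 0, 0, -2, -0.77, -0.07, 0, 255, 0, 0, -2, -0.77, -0.07, 0, 255, 0, 0, 0, 0, 0, 0, 255],
)

```text
clock: 15.93
tool_pos: [0.6078, 0.1826, 0.1084]
tcp_rot: [-0.0, 0.972, 0.234, -0.0]
ft_force: [0.1, -0.8, -0.1]
opening: -0.001
```

```bash
cat > chk.py <<'E'
from h import *
# tcp in bar terms from tool yaw: r along bar & lateral gap if tool is aligned with bar
s=bot.get_state(); R=q2R(s["tcp_rot"]); yaw=np.arctan2(R[1,1],R[0,1]); v=s["tool_pos"][:2]-np.array([.6845,-.0233])
L=R.T[:2,:2]@v; th=np.arctan2(v[1],v[0])
a=np.pi+np.radians(-8.25)-(th+np.arcsin(.025/np.hypot(*v)))
F=R.T@s["ft_force"]
print("clk",s["clock"],"r",-L[1],"gap",L[0],"alpha(contact)",a,"alpha(yaw)",np.radians(-8.25)-yaw,"push N",F[0],"tool F",F,"z",s["tool_pos"][2])
E
python3 chk.py
```

```text
clk 15.9333 r 0.2182451596318527 gap 0.025523075925217534 alpha(contact) 0.9561831889899293 alpha(yaw) 0.9537869542171574 push N -0.3040595938614366 tool F [-0.30405959  0.7274702   0.08739113] z 0.10840871521299732
```

Emit:
jog_arm(
  motion=[0, 0, -2, -0.77, -0.07, 0, 255, 0, 0, -2, -0.77, -0.07, 0, 255, 0, 0, -2, -0.77, -0.07, 0, 255, 0, 0, -2, -0.77, -0.07, 0, 255],
)

```text
clock: 16.27
tool_pos: [0.5814, 0.171, 0.1084]
tcp_rot: [-0.001, 0.953, 0.302, 0.001]
ft_force: [1.6, 2.6, -0.0]
opening: 0.002
```

```bash
python3 chk.py; python3 - <<'E' 2>/dev/null
from h import *
from bar import fit,ysta
for n in("scene","wrist"):
    d=cam(n); r=fit(d); print(n,r,np.radians(180+ysta-r[0]))
    cv2.imwrite(f"pics/b7{n}.png",d["frame"])
E
```

```text
clk 16.2667 r 0.21822805770094159 gap 0.0276318109147079 alpha(contact) 0.8251738964121635 alpha(yaw) 0.8131212987245883 push N 2.837867505154226 tool F [ 2.83786751 -1.17495962  0.04583706] z 0.1084387008575582
scene (np.float64(122.37641644123583), array(-0.00229618), np.float64(0.2322479916854415), np.int64(461)) 0.8617315966089739
wrist (np.float64(111.85723642952546), array(-0.02258118), np.float64(0.15956531031801835), np.int64(4532)) 1.0453259224232956
```

Emit:
jog_arm(
  motion=[0, 0, -2, -0.77, -0.07, 0, 255, 0, 0, -2, -0.77, -0.07, 0, 255, 0, 0, -2, -0.77, -0.07, 0, 255, 0, 0, -2, -0.77, -0.07, 0, 255, 0, 0, -2, -0.77, -0.07, 0, 255, 0, 0, 0, 0, 0, 0, 255],
)

```text
clock: 16.87
tool_pos: [0.548, 0.1477, 0.1084]
tcp_rot: [-0.0, 0.924, 0.383, -0.0]
ft_force: [-0.5, 0.7, 0.1]
opening: 0.001
```

```bash
python3 chk.py
```

```text
clk 16.8667 r 0.21739625744943686 gap 0.024340185512453802 alpha(contact) 0.6385863564344652 alpha(yaw) 0.641622306976635 push N 0.11160460489722288 tool F [ 0.1116046  -0.82783421 -0.07041136] z 0.10840514330365134
```

Emit:
jog_arm(
  motion=[0, 0, -1, -0.38, -0.04, 0, 255, 0, 0, -1, -0.38, -0.04, 0, 255, 0, 0, -1, -0.38, -0.04, 0, 255, 0, 0, -1, -0.38, -0.04, 0, 255, 0, 0, -1, -0.38, -0.04, 0, 255, 0, 0, -1, -0.38, -0.04, 0, 255, 0, 0, -1, -0.38, -0.04, 0, 255, 0, 0, -1, -0.38, -0.04, 0, 255],
)

```text
clock: 17.53
tool_pos: [0.5256, 0.127, 0.1083]
tcp_rot: [-0.0, 0.894, 0.447, 0.0]
ft_force: [0.8, 2.4, 0.4]
opening: -0.001
```

```bash
python3 chk.py
```

```text
clk 17.5333 r 0.21727395447591233 gap 0.025036245691655037 alpha(contact) 0.4992359290006787 alpha(yaw) 0.4990691026710088 push N 2.386118586062512 tool F [ 2.38611859 -0.83507427 -0.35375435] z 0.10834118383699204
```

Emit:
jog_arm(
  motion=[0, 0, -1, -0.38, -0.04, 0, 255, 0, 0, -1, -0.38, -0.04, 0, 255, 0, 0, -1, -0.38, -0.04, 0, 255, 0, 0, -1, -0.38, -0.04, 0, 255, 0, 0, -1, -0.38, -0.04, 0, 255, 0, 0, -1, -0.38, -0.04, 0, 255, 0, 0, -1, -0.38, -0.04, 0, 255, 0, 0, -1, -0.38, -0.04, 0, 255],
)

```text
clock: 18.2
tool_pos: [0.5066, 0.1044, 0.1084]
tcp_rot: [-0.0, 0.861, 0.509, 0.001]
ft_force: [0.8, 4.0, 2.2]
opening: -0.001
```

Emit:
jog_arm(
  motion=[0, 0, -1, -0.38, -0.04, 0, 255, 0, 0, -1, -0.38, -0.04, 0, 255, 0, 0, -1, -0.38, -0.04, 0, 255, 0, 0, -1, -0.38, -0.04, 0, 255, 0, 0, -1, -0.38, -0.04, 0, 255, 0, 0, -1, -0.38, -0.04, 0, 255, 0, 0, -1, -0.38, -0.04, 0, 255, 0, 0, -1, -0.38, -0.04, 0, 255],
)

```text
clock: 18.87
tool_pos: [0.4905, 0.0785, 0.1084]
tcp_rot: [-0.0, 0.823, 0.568, 0.001]
ft_force: [1.6, 5.2, 2.1]
opening: -0.004
```

```bash
python3 chk.py; python3 - <<'E' 2>/dev/null
from h import *
from bar import fit,ysta
for n in("scene",):
    d=cam(n); r=fit(d); print(n,r,np.radians(180+ysta-r[0]))
    cv2.imwrite(f"pics/b8.png",np.hstack([cv2.resize(d["frame"][150:260,230:377],(400,300)),cv2.resize(cam("top")["frame"][120:220,180:313],(400,300))]))
E
```

```text
clk 18.8667 r 0.21751161000983782 gap 0.026439233783719485 alpha(contact) 0.22496949813220413 alpha(yaw) 0.2183548673579407 push N 5.41083074254795 tool F [ 5.41083074 -0.33438531 -2.10368416] z 0.10837638284548073
scene (np.float64(156.70683294351036), array(-0.00453879), np.float64(0.23340035047605978), np.int64(457)) 0.262552795063288
```

View pics/b8.png

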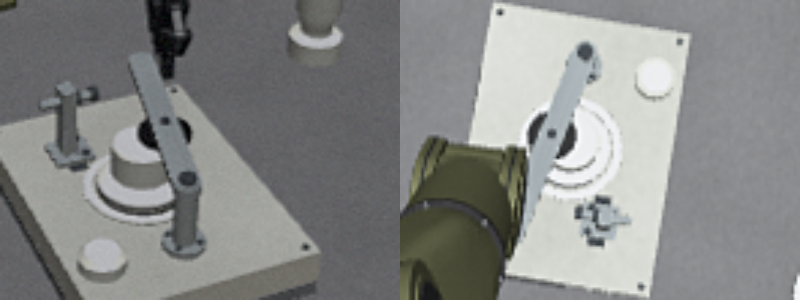

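Emit:
jog_arm(
  motion=[0, 0, -1, -0.38, -0.04, 0, 255, 0, 0, -1, -0.38, -0.04, 0, 255, 0, 0, -1, -0.38, -0.04, 0, 255, 0, 0, -1, -0.38, -0.04, 0, 255, 0, 0, -1, -0.38, -0.04, 0, 255, 0, 0, -1, -0.38, -0.04, 0, 255],
)

```text
clock: 19.47
tool_pos: [0.4808, 0.0575, 0.1083]
tcp_rot: [-0.001, 0.792, 0.61, 0.0]
ft_force: [0.9, 5.0, 2.4]
opening: -0.004
```

Emit:
jog_arm(
  motion=[0, 0, -0.3, -0.12, 0, 0, 255, 0, 0, -0.3, -0.12, 0, 0, 255, 0, 0, -0.3, -0.12, 0, 0, 255, 0, 0, -0.3, -0.12, 0, 0, 255],
)

```text
clock: 19.8
tool_pos: [0.4791, 0.053, 0.1083]
tcp_rot: [-0.001, 0.786, 0.618, -0.0]
ft_force: [-0.2, 5.7, 2.9]
opening: 0.001
```

```bash
python3 chk.py
```

```text
clk 19.8 r 0.21759972746976233 gap 0.025811667523852305 alpha(contact) 0.09718270075874269 alpha(yaw) 0.09345205399542478 push N 5.485253469645661 tool F [ 5.48525347 -1.54216645 -2.92665857] z 0.10831492612165913
```

Emit:
jog_arm(
  motion=[0, 0, -0.2, -0.08, 0, 0, 255, 0, 0, -0.2, -0.08, 0, 0, 255, 0, 0, -0.2, -0.08, 0, 0, 255],
)

```text
clock: 20.05
tool_pos: [0.4782, 0.0507, 0.1083]
tcp_rot: [-0.001, 0.783, 0.622, -0.0]
ft_force: [-0.4, 6.5, 3.1]
opening: -0.003
```

Emit:
jog_arm(
  motion=[0, 0, -0.2, -0.08, 0, 0, 255, 0, 0, -0.2, -0.08, 0, 0, 255],
)

```text
clock: 20.22
tool_pos: [0.4777, 0.0491, 0.1083]
tcp_rot: [-0.001, 0.78, 0.625, -0.0]
ft_force: [-1.3, 5.6, 4.0]
opening: 0.002
```

Emit:
jog_arm(
  motion=[0, 0, -0.2, -0.08, 0, 0, 255, 0, 0, -0.2, -0.08, 0, 0, 255],
)

```text
clock: 20.38
tool_pos: [0.4771, 0.0476, 0.1082]
tcp_rot: [-0.001, 0.778, 0.628, -0.001]
ft_force: [-0.1, 6.6, 3.2]
opening: -0.002
```

Emit:
jog_arm(
  motion=[0, 0, -0.15, -0.06, 0, 0, 255, 0, 0, -0.15, -0.06, 0, 0, 255],
)

```text
clock: 20.55
tool_pos: [0.4767, 0.0464, 0.1082]
tcp_rot: [-0.001, 0.777, 0.63, -0.001]
ft_force: [-1.0, 6.6, 4.2]
opening: -0.0
```

Emit:
jog_arm(
  motion=[0, 0, -0.15, -0.06, 0, 0, 255, 0, 0, -0.15, -0.06, 0, 0, 255],
)

```text
clock: 20.72
tool_pos: [0.4764, 0.0453, 0.1082]
tcp_rot: [-0.001, 0.775, 0.632, -0.001]
ft_force: [-1.2, 6.4, 4.4]
opening: -0.0
```

Emit:
jog_arm(
  motion=[0, 0, -0.15, -0.06, 0, 0, 255, 0, 0, 0, 0, 0, 0, 255],
)

```text
clock: 20.88
tool_pos: [0.4762, 0.0445, 0.1082]
tcp_rot: [-0.001, 0.774, 0.633, -0.001]
ft_force: [-1.6, 6.9, 3.2]
opening: 0.003
```

Emit:
jog_arm(
  motion=[0, 0, -0.15, -0.06, 0, 0, 255, 0, 0, 0, 0, 0, 0, 255],
)

```text
clock: 21.05
tool_pos: [0.476, 0.044, 0.1082]
tcp_rot: [-0.001, 0.773, 0.634, -0.001]
ft_force: [-1.5, 6.6, 4.5]
opening: -0.001
```

Emit:
jog_arm(
  motion=[0, 0, -0.1, -0.04, 0, 0, 255, 0, 0, -0.1, -0.04, 0, 0, 255],
)

```text
clock: 21.22
tool_pos: [0.4758, 0.0433, 0.1082]
tcp_rot: [-0.002, 0.772, 0.635, -0.001]
ft_force: [-1.7, 6.5, 3.5]
opening: 0.003
```

Emit:
jog_arm(
  motion=[0, 0, -0.1, -0.04, 0, 0, 255, 0, 0, -0.1, -0.04, 0, 0, 255],
)

```text
clock: 21.38
tool_pos: [0.4756, 0.0426, 0.1082]
tcp_rot: [-0.002, 0.771, 0.637, -0.001]
ft_force: [-2.0, 7.0, 3.2]
opening: -0.002
```

Emit:
jog_arm(
  motion=[0, 0, -0.1, -0.04, 0, 0, 255, 0, 0, -0.1, -0.04, 0, 0, 255],
)

```text
clock: 21.55
tool_pos: [0.4754, 0.0418, 0.1081]
tcp_rot: [-0.002, 0.77, 0.638, -0.001]
ft_force: [-1.5, 7.1, 3.3]
opening: 0.002
```

Emit:
jog_arm(
  motion=[0, 0, -0.1, -0.04, 0, 0, 255, 0, 0, -0.1, -0.04, 0, 0, 255],
)

```text
clock: 21.72
tool_pos: [0.4751, 0.041, 0.1081]
tcp_rot: [-0.002, 0.769, 0.639, -0.001]
ft_force: [-1.9, 6.5, 3.7]
opening: 0.0
```

Emit:
jog_arm(
  motion=[0, 0, -0.1, -0.04, 0, 0, 255, 0, 0, -0.1, -0.04, 0, 0, 255],
)

```text
clock: 21.88
tool_pos: [0.4749, 0.0402, 0.1081]
tcp_rot: [-0.002, 0.768, 0.641, -0.001]
ft_force: [-2.8, 6.4, 4.0]
opening: -0.0
```

Emit:
jog_arm(
  motion=[0, 0, -0.1, -0.04, 0, 0, 255, 0, 0, -0.1, -0.04, 0, 0, 255],
)

```text
clock: 22.05
tool_pos: [0.4747, 0.0394, 0.1081]
tcp_rot: [-0.002, 0.767, 0.642, -0.001]
ft_force: [-2.6, 6.7, 4.2]
opening: 0.002
```

```bash
python3 chk.py; python3 - <<'E' 2>/dev/null
from h import *
from bar import fit,ysta
d=cam("scene"); r=fit(d); print(r,np.radians(180+ysta-r[0])); cv2.imwrite("pics/b9.png",cv2.resize(d["frame"][160:230,230:310],None,fx=7,fy=7,interpolation=cv2.INTER_CUBIC))
E
```

```text
clk 22.05 r 0.21752650642818724 gap 0.024976046545049736 alpha(contact) 0.032108716929493575 alpha(yaw) 0.03221678186410484 push N 6.1244377862642105 tool F [ 6.12443779 -3.74266276 -4.15384219] z 0.10809979870070507
(np.float64(167.9020071256682), array(-0.00464509), np.float64(0.23754436216690533), np.int64(477)) 0.0671601452503702
```

View pics/b9.png

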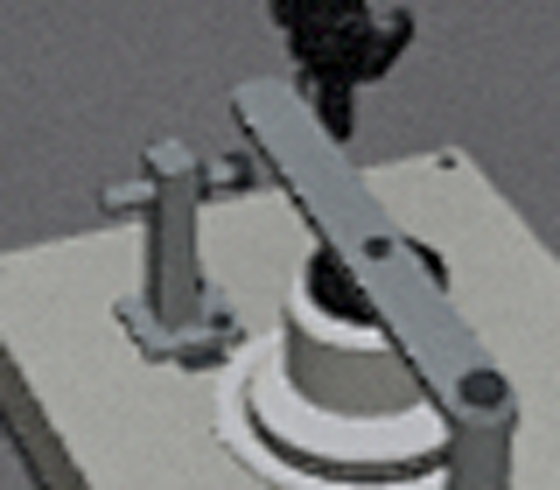

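Emit:
jog_arm(
  motion=[0, 0, -0.1, -0.04, 0, 0, 255, 0, 0, -0.1, -0.04, 0, 0, 255],
)

```text
clock: 22.27
tool_pos: [0.4744, 0.0387, 0.1081]
tcp_rot: [-0.002, 0.765, 0.644, -0.001]
ft_force: [-2.5, 6.8, 3.5]
opening: 0.002
```

Emit:
jog_arm(
  motion=[0, 0, -0.1, -0.04, 0, 0, 255, 0, 0, -0.1, -0.04, 0, 0, 255],
)

```text
clock: 22.43
tool_pos: [0.4743, 0.0379, 0.1081]
tcp_rot: [-0.002, 0.764, 0.645, -0.001]
ft_force: [-2.5, 5.6, 2.4]
opening: 0.002
```

Emit:
jog_arm(
  motion=[0, 0, -0.1, -0.04, 0, 0, 255],
)

```text
clock: 22.52
tool_pos: [0.4742, 0.0374, 0.1081]
tcp_rot: [-0.002, 0.764, 0.645, -0.001]
ft_force: [-2.4, 6.2, 3.7]
opening: -0.001
```

Emit:
jog_arm(
  motion=[0, 0, -0.1, -0.04, 0, 0, 255, 0, 0, -0.1, -0.04, 0, 0, 255],
)

```text
clock: 22.68
tool_pos: [0.474, 0.0366, 0.108]
tcp_rot: [-0.002, 0.763, 0.647, -0.001]
ft_force: [-2.6, 7.1, 3.2]
opening: 0.002
```

Emit:
jog_arm(
  motion=[0, 0, -0.1, -0.04, 0, 0, 255, 0, 0, -0.1, -0.04, 0, 0, 255],
)

```text
clock: 22.85
tool_pos: [0.4738, 0.0358, 0.108]
tcp_rot: [-0.002, 0.762, 0.648, -0.001]
ft_force: [-2.1, 6.3, 3.8]
opening: -0.001
```

Emit:
jog_arm(
  motion=[0, 0, -0.1, -0.04, 0, 0, 255, 0, 0, -0.1, -0.04, 0, 0, 255],
)

```text
clock: 23.02
tool_pos: [0.4735, 0.035, 0.108]
tcp_rot: [-0.002, 0.76, 0.649, -0.002]
ft_force: [-2.5, 6.1, 3.5]
opening: -0.002
```

Emit:
jog_arm(
  motion=[0, 0, -0.1, -0.04, 0, 0, 255, 0, 0, -0.1, -0.04, 0, 0, 255],
)

```text
clock: 23.18
tool_pos: [0.4733, 0.0342, 0.108]
tcp_rot: [-0.002, 0.759, 0.651, -0.002]
ft_force: [-2.7, 6.1, 3.3]
opening: -0.002
```

Emit:
jog_arm(
  motion=[0, 0, -0.1, -0.04, 0, 0, 255, 0, 0, -0.1, -0.04, 0, 0, 255],
)

```text
clock: 23.35
tool_pos: [0.4731, 0.0334, 0.108]
tcp_rot: [-0.002, 0.758, 0.652, -0.002]
ft_force: [-2.7, 5.7, 3.7]
opening: -0.003
```

Emit:
jog_arm(
  motion=[0, 0, -0.1, -0.04, 0, 0, 255, 0, 0, -0.1, -0.04, 0, 0, 255],
)

```text
clock: 23.52
tool_pos: [0.473, 0.0326, 0.108]
tcp_rot: [-0.002, 0.757, 0.653, -0.002]
ft_force: [-3.0, 6.8, 2.9]
opening: 0.0
```

Emit:
jog_arm(
  motion=[0, 0, -0.1, -0.04, 0, 0, 255, 0, 0, -0.1, -0.04, 0, 0, 255],
)

```text
clock: 23.68
tool_pos: [0.4728, 0.0318, 0.1079]
tcp_rot: [-0.002, 0.756, 0.655, -0.002]
ft_force: [-2.1, 5.9, 2.6]
opening: 0.003
```

Emit:
jog_arm(
  motion=[0, 0, -0.1, -0.04, 0, 0, 255, 0, 0, -0.1, -0.04, 0, 0, 255],
)

```text
clock: 23.85
tool_pos: [0.4726, 0.031, 0.1079]
tcp_rot: [-0.002, 0.755, 0.656, -0.002]
ft_force: [-3.1, 6.9, 3.7]
opening: -0.004
```

```bash
python3 chk.py; python3 - <<'E' 2>/dev/null
from h import *
from bar import fit,ysta
d=cam("scene"); r=fit(d); print(r,np.radians(180+ysta-r[0])); cv2.imwrite("pics/b10.png",cv2.resize(d["frame"][160:230,230:310],None,fx=7,fy=7,interpolation=cv2.INTER_CUBIC))
E
```

```text
clk 23.85 r 0.21737390957314714 gap 0.024313507213300525 alpha(contact) -0.007520335688801616 alpha(yaw) -0.004363343390137192 push N 6.437541915394087 tool F [ 6.43754192 -4.05931854 -3.71317584] z 0.10792508581233928
(np.float64(169.84177901437315), array(-0.00508882), np.float64(0.23601109137915496), np.int64(462)) 0.03330473905484001
```

View pics/b10.png

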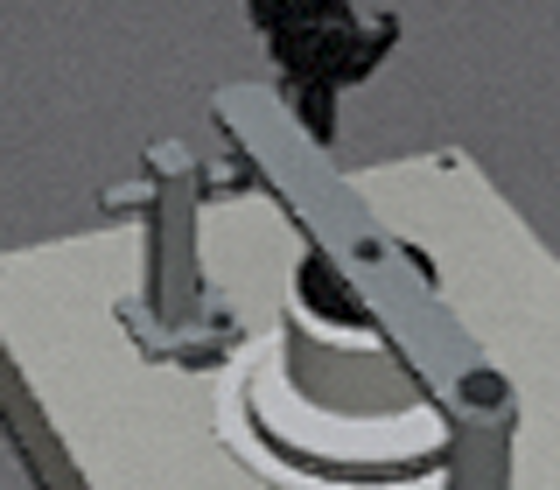

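Emit:
jog_arm(
  motion=[0, 0, -0.1, -0.04, 0, 0, 255, 0, 0, 0, 0, 0, 0, 255],
)

```text
clock: 24.07
tool_pos: [0.4725, 0.0306, 0.1079]
tcp_rot: [-0.002, 0.754, 0.657, -0.002]
ft_force: [-3.2, 6.2, 2.0]
opening: 0.001
```

Emit:
jog_arm(
  motion=[0, 0, -0.1, -0.04, 0, 0, 255, 0, 0, 0, 0, 0, 0, 255],
)

```text
clock: 24.23
tool_pos: [0.4724, 0.0302, 0.1079]
tcp_rot: [-0.002, 0.754, 0.657, -0.002]
ft_force: [-2.5, 5.8, 2.8]
opening: -0.001
```

Emit:
jog_arm(
  motion=[0, 0, -0.1, -0.04, 0, 0, 255, 0, 0, 0, 0, 0, 0, 255],
)

```text
clock: 24.4
tool_pos: [0.4723, 0.0298, 0.1079]
tcp_rot: [-0.002, 0.753, 0.658, -0.002]
ft_force: [-2.3, 6.4, 3.3]
opening: 0.001
```

Emit:
jog_arm(
  motion=[0, 0, -0.1, -0.04, 0, 0, 255, 0, 0, -0.1, -0.04, 0, 0, 255],
)

```text
clock: 24.57
tool_pos: [0.4722, 0.0291, 0.1079]
tcp_rot: [-0.002, 0.752, 0.659, -0.002]
ft_force: [-3.3, 6.4, 2.2]
opening: 0.003
```

Emit:
jog_arm(
  motion=[0, 0, -0.1, -0.04, 0, 0, 255, 0, 0, -0.1, -0.04, 0, 0, 255],
)

```text
clock: 24.73
tool_pos: [0.472, 0.0282, 0.1079]
tcp_rot: [-0.002, 0.751, 0.661, -0.002]
ft_force: [-3.6, 7.0, 2.4]
opening: 0.002
```

Emit:
jog_arm(
  motion=[0, 0, -0.1, -0.04, 0, 0, 255, 0, 0, -0.1, -0.04, 0, 0, 255],
)

```text
clock: 24.9
tool_pos: [0.4719, 0.0281, 0.1079]
tcp_rot: [-0.003, 0.749, 0.662, -0.002]
ft_force: [-2.6, 9.2, 2.7]
opening: 0.003
```

Emit:
jog_arm(
  motion=[0, 0, -0.1, -0.04, 0, 0, 255, 0, 0, -0.1, -0.04, 0, 0, 255],
)

```text
clock: 25.07
tool_pos: [0.4719, 0.0281, 0.1079]
tcp_rot: [-0.003, 0.748, 0.664, -0.001]
ft_force: [-3.5, 9.3, 3.3]
opening: 0.001
```

The tool has stalled at y = 0.0281 and the force is rising, so the bar is on the screw. I'll lean gently without turning.

Emit:
jog_arm(
  motion=[0, 0, 0, -0.03, 0, 0, 255, 0, 0, 0, 0, 0, 0, 255],
)

```text
clock: 25.23
tool_pos: [0.4719, 0.0281, 0.1079]
tcp_rot: [-0.003, 0.748, 0.664, -0.001]
ft_force: [-3.4, 10.2, 3.5]
opening: -0.002
```

Emit:
jog_arm(
  motion=[0, 0, 0, -0.03, 0, 0, 255, 0, 0, 0, 0, 0, 0, 255],
)

```text
clock: 25.4
tool_pos: [0.4719, 0.0281, 0.1079]
tcp_rot: [-0.003, 0.748, 0.664, -0.001]
ft_force: [-2.7, 10.0, 2.8]
opening: 0.0
```

```bash
python3 chk.py
```

```text
clk 25.4 r 0.21721049544218649 gap 0.025923448704646586 alpha(contact) -0.02134365338444466 alpha(yaw) -0.025610766263846507 push N 9.608913229534318 tool F [ 9.60891323 -3.92589125 -2.72237035] z 0.1079027482177563
```

Emit:
jog_arm(
  motion=[0, 0, 0, -0.1, 0, 0, 255, 0, 0, 0, -0.1, 0, 0, 255, 0, 0, 0, 0, 0, 0, 255],
)

```text
clock: 25.65
tool_pos: [0.4718, 0.028, 0.1079]
tcp_rot: [-0.004, 0.747, 0.665, -0.0]
ft_force: [-3.1, 16.7, 3.1]
opening: -0.003
```

Emit:
jog_arm(
  motion=[0, 0, 0, 0, 0, 0, 255, 0, 0, 0, 0, 0, 0, 255, 0, 0, 0, 0, 0, 0, 255, 0, 0, 0, 0, 0, 0, 255, 0, 0, 0, 0, 0, 0, 255, 0, 0, 0, 0, 0, 0, 255, 0, 0, 0, 0, 0, 0, 255, 0, 0, 0, 0, 0, 0, 255],
)

```text
clock: 26.32
tool_pos: [0.4718, 0.028, 0.1079]
tcp_rot: [-0.004, 0.747, 0.665, -0.0]
ft_force: [-3.3, 15.0, 2.5]
opening: -0.001
```

```bash
python3 chk.py
```

```text
clk 26.3167 r 0.21717923932990513 gap 0.02628039491257858 alpha(contact) -0.021732193828885915 alpha(yaw) -0.027656554333273825 push N 14.537408832618533 tool F [14.53740883 -4.99028139 -2.39720617] z 0.10789250582714283
```

Emit:
jog_arm(
  motion=[0, 0, 0, -0.04, 0, 0, 255, 0, 0, 0, 0, 0, 0, 255, 0, 0, 0, 0, 0, 0, 255, 0, 0, 0, 0, 0, 0, 255, 0, 0, 0, 0, 0, 0, 255, 0, 0, 0, 0, 0, 0, 255, 0, 0, 0, 0, 0, 0, 255, 0, 0, 0, 0, 0, 0, 255],
)

```text
clock: 26.98
tool_pos: [0.4718, 0.028, 0.1079]
tcp_rot: [-0.004, 0.747, 0.665, -0.0]
ft_force: [-3.3, 16.3, 3.0]
opening: 0.0
```

Emit:
jog_arm(
  motion=[0, 0, 0, 0.1, 0, 0, 255, 0, 0, 0, 0.2, 0, 0, 255, 0, 0, 0, 0.3, 0, 0, 255, 0, 0, 0, 0.6, 0, 0, 255, 0, 0, 0, 1, 0, 0, 255, 0, 0, 0, 1.5, 0, 0, 255, 0, 0, 0, 1, 0, 0, 255, 0, 0, 0, 0, 0, -2, 255, 0, 0, 0, 0, 0, -3.5, 255, 0, 0, 0, 0, 0, -3.5, 255, 0, 0, 0, 0, 0, -3, 255, 0, 0, 0, 0, 0, 0, 255],
)

```text
clock: 27.98
tool_pos: [0.4838, 0.0698, 0.2333]
tcp_rot: [0.003, 0.749, 0.662, 0.004]
ft_force: [0.2, -0.0, -0.5]
opening: 0.003
```

```bash
python3 - <<'E' 2>/dev/null
from h import *
from bar import fit,ysta
d=cam("scene"); r=fit(d); print(r,np.radians(180+ysta-r[0])); a=cv2.resize(d["frame"][160:230,230:310],(400,350),interpolation=cv2.INTER_CUBIC)
t=cam("top"); b=cv2.resize(t["frame"][125:215,185:288],(400,350),interpolation=cv2.INTER_CUBIC); cv2.imwrite("pics/b11.png",np.hstack([a,b]))
for n,d in(("scene",d),("top",t)):
    P=d["P"]; m=(np.hypot(P[...,0]-.585,P[...,1]+.009)<.03)&(P[...,2]>.105)&(P[...,2]<.119); print(n,m.sum(),np.median(P[m],0))
print(bot.get_state()["ft_force"],bot.get_state()["tool_pos"])
E
```

```text
(np.float64(172.1630997849834), array(-0.00271153), np.float64(0.23655744729508918), np.int64(422)) -0.007209951387240741
scene 33 [ 0.59729232 -0.03095215  0.11281704]
top 19 [0.58334809 0.01443889 0.11359955]
[ 0.67492847 -0.16853424 -0.06761762] [0.48108565 0.06979369 0.22935737]
```

View pics/b11.png

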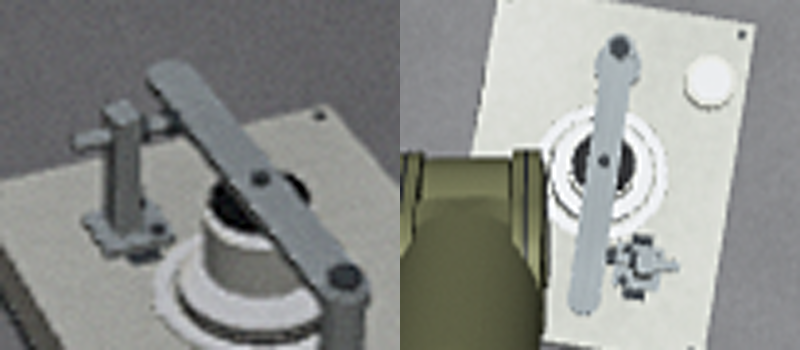

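The bar lies on the screw head (left picture, about (170,125)), the shoe is on the canister, and the arm is clear. Handing in.

```bash
python3 -c "
from plant import bot
print(bot.finish_job())"
```

```text
the job is handed in; nothing more can be done
None
```

The canister is in the port and clamped, and the bar rests against the stop screw. I handed the job in at about 28 s; no verdict was reported.

- **Canister:** I took the farthest of the three look-alikes and lowered it into the port. It went in without resistance until it met the seat, where I pressed it with about 12 N. After release its top measured 114 mm above the table, against 115 mm nominal, and it stood upright.
- **Bar:** I pushed the free end round with the shut fingers against 5–7 N of drag. Contact with the stop screw showed as a clear stall at about -0.02 rad by tool position. I then leaned on it with about 14.5–16.5 N for over a second and backed away.
- **Last checks:** The final pictures show the bar against the screw head and the shoe on the canister. The force reading is near zero and the arm is clear.
- **Disagreements:** The scene camera read the bar angle 0.01–0.04 rad higher than the tool position did throughout. The at-most-1-mm-deeper clamped height could only be seen roughly: 113–114 mm from the few pixels visible beside the bar. I did not re-measure the bystanders at the end, and no contact with any of them showed.

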